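# Hang the lopsided dipper on the bakery's spring scale

## Task

Weigh the empty steel dipper: take it by its handle and hang it by its hook on the middle of the hanging scale's bar. Its cup hangs off to one side, so lean it into the attitude in which it will hang and lower it slowly, no faster than about 3 cm a second, until the scale carries all its weight before you let go; it must neither drop, bounce nor swing, and the scale must not be overstretched. Leave it hanging still and free, and do not disturb the bread or the loaf tin.

Things in the scene. Friction and masses are not known exactly. Their poses are not given: they have to be found in the camera images.
- dipper: Steel dipper standing on its flat cup, weight unknown, 0.15-0.6 kg. Origin: foot of its upright handle; z up the handle, +x the way the hook bends. Handle: bar 12 mm (x) by 10 mm (y), z 10-170. Cup: 60 mm wide, 45 high, centred at x -34. Hook on top: 10 mm round wire, top z 194, bent to +x and down, tip x 32, z 155. Centre of mass x -19, z 51, so free it hangs tilted 0.25 rad, handle foot towards +x.
- hook_seat (a point): Point of the dipper where the bar's centre line lies once it is hung: under the crown of the hook, at x 14, z 180 mm in the dipper's frame (same axes). The hook's mouth, open downwards, is 19 mm wide in x; its lip reaches 25 mm below this point.
- stand: Scale stand, fixed. Origin on the bench straight below the bar; x away from the robot side. Foot plate x -45 to 135, y +-55, 12 mm high; column 24 x 30 mm at x 112, 540 high; the scale's grey box (x +-20, y +-40, z 375-505) hangs above the bar, so there is no room for an upright gripper over the bar. Open on its -x side.
- bar_mid (a point): Middle of the scale's bar: level steel rod 8 mm thick, 80 mm long along y of the stand, 290 mm above the bench when unloaded; bottom side of a rectangular stirrup (side rods 6 mm thick at y +-40, top rod 72 mm above the bar) which slides down with load. The hook goes over the bar from the -x side, through the stirrup. Axes as the stand.
- stirrup (a joint): How far the scale's bar is drawn down, m: 0 unloaded, stop at 0.08. Spring 100 N/m (10 mm per newton), lightly damped: the empty dipper draws it 14 to 59 mm, depending on its weight. Above 0.07 is overstretched. Let go more than a few mm from balance, it jumps.
- loaf: Tan bread loaf, about 196 x 105 x 90 mm, loose bystander. Origin: centre of its underside.
- loaf2: Smaller dark bread loaf, about 155 x 95 x 80 mm, loose bystander. Origin: centre of its underside.
- bun: Dark round bun, 90 mm across, 48 mm high, loose bystander. Origin: centre of its underside.
- tin: Open dark steel loaf tin, 140 x 75 x 60 mm, loose bystander. Origin: centre of its underside.

How it is judged:
By the outcome, as a careful person would: the job done as asked, in the order asked, and still so for the second after the job is handed in, with the robot touching nothing.
It also fails if it takes over 70 s, if anything falls off the work surface, if the arm or the gripper's body presses on something with over 40 N, if the wrist force passes 120 N, or if a joint passes its speed limit or range.

## Robot

A 6-joint arm with a two-finger parallel gripper is mounted at the origin on the work surface. World frame = base frame: x ahead of the robot, y to its left, z up, the work surface at z = 0. Lengths are in m, angles in rad, forces in N, time in s.
With the tool pointing down it reaches from about 0.375 to 0.975 m from the base axis. Payload 3.8 kg.
Tool frame: the origin (TCP) lies on the mounting face of the last link; the fingertips stand 173 mm ahead of it and the grasp point (between the pads) lies 155 mm ahead of it; z points along the fingers, y is the line along which they close (so a half turn about z gives the same grasp; the last joint's range is limited). The gripper opens to 85 mm and grips with 20 to 120 N. Pads are 22 mm wide; open, the fingers measure 114 mm over their backs; the gripper's body (76 mm by 85 mm) begins 54 mm behind the grasp point. The pads swing forward as they close: fully open they stand 13 mm farther back than shut.
Start: joints at [1.114, 0.264, 1.604, -0, 1.274, -0.037], TCP at [0.275, 0.616, 0.405] pointing down, gripper open.
Joint ranges: [-2.63, 2.63], [-0.94, 2.18], [0.31, 2.57], [-1.31, 4.45], [0, 2.66], [-2.55, 2.55]. Speed limits (rad/s): [2.57, 2.57, 3.14, 3.14, 3.14, 3.14].

## Interface

Orientations are given as a rotation vector (axis times angle).
In Python, from plant import * gives the robot as it stands. The module is installed in compiled form; this text tells all that it offers.
- The arm moves only by the tool play_rows, never from a script. Its argument "increments" is a list of rows, each a list of 2 entries, a list of its own where there are three numbers: the shift along the world's x, y, z in m, then the turn, a rotation vector about the world's x, y, z in degrees. A call has 1 to 10 rows; each row is the pose to reach, as a shift and turn from the pose commanded when the call began; what a row does not reach only later rows make up. A row lasts 1/8 s, in which the tool goes at most 62.5 mm and 10.7 degrees, less where a joint would pass 70% of its speed; a pose out of reach is approached as far as the arm can. A call with a gripper value outside its range is refused whole. "grip" is the closure, from 0 (fully open) to 1 (shut), set as the call begins (left out, the last holds). The fingers move at their own pace and stop on an object; "grip_force" is the grip in N (left out, the last holds). Time passes only in rows, so rows that repeat a pose let the fingers close. It gives the time, the measured TCP pose, the force, the opening and the grip force at its end, in the units of the state.
- sense(): the state, without advancing time (a new reading comes with each control period).
- read_camera(name): name is "scene" or "side" or "wrist"; returns a dict with "frame" (400x640x3 uint8, red, green, blue), "range_z" (400x640 float32, m along the optical axis (not along the pixel's ray), 0 where there is no reading), "camera_matrix" (3x3 intrinsics, pixels), "world_to_cam" (4x4, takes a point from world to camera coordinates). Camera axes: x right, y down, z forward; pixel columns grow to the right and rows downward; lengths in m; the calibration is good to about 2 mm. A picture is of the moment at which its call begins.
- hand_in(): hands the job in; it is judged then, once.
The state is a dict: "time": time; "joints": joint angles; "joint_velocities": joint speeds; "joint_efforts": joint torques, N m; "tool_pos": TCP position; "eef_rot": TCP orientation; "wrist_force": force on the tool from outside, world axes, zero at the start; "wrist_torque": the same for the moment, N m; "opening": finger opening in m; "grip_force": force on a finger pad.
Only numpy, scipy, OpenCV 4.12 (cv2) and the standard library are available. Lean on these libraries where they do the work, as an engineer would, in place of code of your own. Each camera call takes 0.05 s, during which the arm holds its last target. There are 200 camera calls.

## Working session

There is one attempt and no reset: what is moved stays moved. The work goes in short steps, Python scripts to look and compute and a tool call to move; the robot and the scene stay as the last step left them, time stands still between calls to the robot, and variables do not carry over. Pictures are saved under pics/ and viewed, at most 10 in all, crops included, and the job is handed in when it is done.

Besides the shell and the picture viewer there is one more tool, called after ">>>" as name([rows], argument=value, ...), one row to a line, values as JSON. play_rows: Moves the arm, as the interface text tells. Its arguments: {"type":"object","properties":{"increments":{"type":"array"},"grip":{"type":"number"},"grip_force":{"type":"number"}},"required":["increments"]}

```bash
mkdir -p pics; cat > h.py <<'E'
from plant import *
import numpy as np, cv2
def snap(n):
    c=read_camera(n); np.savez(f'{n}.npz',**c); return c
def pts(c):
    K=c['camera_matrix'];z=c['range_z'];h,w=z.shape
    u,v=np.meshgrid(np.arange(w),np.arange(h))
    P=np.stack([(u-K[0,2])/K[0,0]*z,(v-K[1,2])/K[1,1]*z,z],-1)
    T=np.linalg.inv(c['world_to_cam']); return P@T[:3,:3].T+T[:3,3]
def proj(c,p):
    T=c['world_to_cam'];q=T[:3,:3]@np.array(p)+T[:3,3];q=c['camera_matrix']@q;return q[:2]/q[2]
E
python3 - <<'E'
from h import *
s=sense();print(s)
a=snap('scene');b=snap('side')
cv2.imwrite('pics/a.png',a['frame'][...,::-1]);cv2.imwrite('pics/b.png',b['frame'][...,::-1])
for c in(a,b):print(np.linalg.inv(c['world_to_cam']).round(3),c['camera_matrix'][0,0])
E
```

```text
{'time': 0.0, 'joints': array([ 1.11409559e+00,  2.64759004e-01,  1.60539679e+00,  1.28848399e-05,
        1.27367299e+00, -3.69098138e-02]), 'joint_velocities': array([ 7.75844092e-04,  6.98752670e-04, -4.00911107e-04, -2.73650373e-04,
        5.83020034e-05, -4.72959756e-04]), 'joint_efforts': array([ 6.62468519e-04, -5.15117168e+01, -3.67319655e+01, -1.27197031e-04,
        1.28788326e-02,  1.25079202e-05]), 'tool_pos': array([0.27496259, 0.61607938, 0.40334533]), 'eef_rot': array([-0.654464  , -3.07209415,  0.00340074]), 'wrist_force': array([ 0.46481672, -0.43584491, -0.51587863]), 'wrist_torque': array([ 0.01022822,  0.0235525 , -0.02127128]), 'grip_force': 0.0, 'opening': 0.08543020737076062}
[[ 0.658  0.595 -0.461  1.248]
 [ 0.753 -0.533  0.386 -0.495]
 [-0.016 -0.601 -0.799  1.43 ]
 [ 0.     0.     0.     1.   ]] 486.9240395146221
[[ 0.784 -0.354  0.51  -0.018]
 [-0.621 -0.419  0.663 -0.594]
 [-0.02  -0.836 -0.548  0.766]
 [ 0.     0.     0.     1.   ]] 363.29946544280546
```

View pics/a.png

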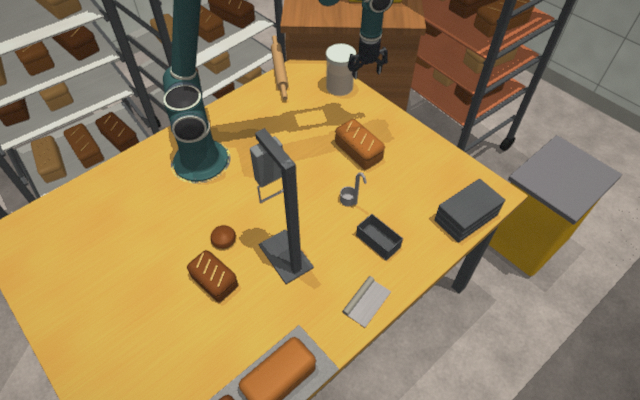

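View pics/b.png

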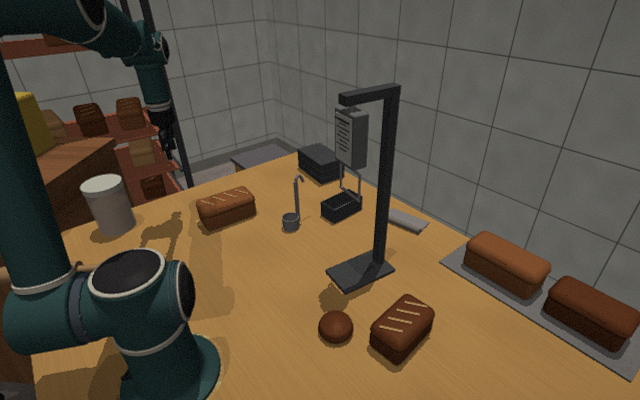

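The scene view shows the dipper at (355,190), tin (380,237), loaf (360,143), stand foot (285,257) and stirrup (270,190). The side view shows the dipper at (293,205), its hook at (299,178), and the stirrup at (350,185).

```bash
python3 - <<'E'
from h import *
np.set_printoptions(precision=4,suppress=True)
A={n:dict(np.load(n+'.npz')) for n in('scene','side')}
def reg(n,u0,u1,v0,v1,zl,zh):
    P=pts(A[n])[v0:v1,u0:u1].reshape(-1,3);P=P[(P[:,2]>zl)&(P[:,2]<zh)&(P[:,0]<1.2)];return P
def show(t,P):
    r=cv2.minAreaRect(P[:,:2].astype(np.float32)) if len(P)>3 else None
    print(t,len(P),np.median(P,0),P.min(0),P.max(0),r)
for n,b in(('scene',(336,372,170,212)),('side',(280,308,170,236))):
    for zl,zh in((.01,.035),(.04,.05),(.06,.1),(.1,.15),(.15,.18),(.18,.21)):show(n+f' dip {zl}',reg(n,*b,zl,zh))
show('foot scene',reg('scene',255,318,228,285,.008,.016))
show('foot side',reg('side',322,398,250,295,.008,.016))
show('col scene',reg('scene',255,318,130,285,.05,.36))
show('col side',reg('side',370,398,90,275,.05,.36))
show('box side',reg('side',330,370,100,172,.38,.5))
show('box scene',reg('scene',248,285,135,190,.38,.5))
for n,b in(('scene',(255,300,170,210)),('side',(335,366,160,206))):
  for zl,zh in((.27,.31),(.31,.35)): show(n+' stir',reg(n,*b,zl,zh))
show('loaf',reg('scene',330,390,115,170,.02,.15))
show('tin',reg('scene',352,405,212,262,.05,.07))
show('loaf2',reg('scene',185,240,248,302,.02,.15))
show('bun',reg('scene',205,240,222,250,.02,.15))
E
```

```text
scene dip 0.01 140 [0.5248 0.291  0.0219] [0.4958 0.2604 0.0102] [0.5747 0.3346 0.0347] ((0.5329120755195618, 0.29119300842285156), (0.07116571068763733, 0.0751829519867897), 10.432480812072754)
scene dip 0.04 48 [0.5201 0.2909 0.0437] [0.4971 0.2621 0.0401] [0.5667 0.3225 0.0497] ((0.5272269248962402, 0.28794223070144653), (0.05362857133150101, 0.06638486683368683), 61.11781311035156)
scene dip 0.06 27 [0.5623 0.2928 0.0786] [0.5554 0.2893 0.0605] [0.5676 0.3009 0.0982] ((0.5619444847106934, 0.2930896282196045), (0.014313438907265663, 0.008696687407791615), 46.36940002441406)
scene dip 0.1 39 [0.5628 0.2918 0.1263] [0.5535 0.286  0.1018] [0.5675 0.302  0.149 ] ((0.5612428188323975, 0.2927376627922058), (0.014077669009566307, 0.01382087729871273), 31.356721878051758)
scene dip 0.15 41 [0.5661 0.2937 0.166 ] [0.5537 0.2867 0.1503] [0.5964 0.3049 0.1797] ((0.574386477470398, 0.29732009768486023), (0.04211455211043358, 0.016885507851839066), 10.8353853225708)
scene dip 0.18 24 [0.5761 0.2958 0.1864] [0.5596 0.2885 0.1802] [0.5894 0.3053 0.195 ] ((0.5742253065109253, 0.2970770001411438),
[... 3273 characters left out ...]
4831 0.5454 0.0993] ((0.3861424922943115, 0.48669418692588806), (0.1081048846244812, 0.19442765414714813), 85.93891906738281)
tin 219 [0.7316 0.2465 0.0569] [0.6499 0.206  0.05  ] [0.7957 0.2898 0.0666] ((0.7226265668869019, 0.24625158309936523), (0.14398382604122162, 0.08095288276672363), 3.03214430809021)
loaf2 1506 [ 0.4932 -0.265   0.0767] [ 0.3953 -0.3126  0.0203] [ 0.5571 -0.1745  0.0893] ((0.4762490689754486, -0.23822906613349915), (0.15431158244609833, 0.13981251418590546), 4.925836563110352)
bun 448 [ 0.3757 -0.1504  0.0391] [ 0.3267 -0.1882  0.0201] [ 0.4115 -0.1041  0.0551] ((0.3691276013851166, -0.14748609066009521), (0.08129458129405975, 0.08230625092983246), 31.495105743408203)
```

>>> play_rows([
  [[0.02, -0.05, 0], [0, 0, 4]],
  [[0.04, -0.1, 0], [0, 0, 8]],
  [[0.06, -0.15, 0], [0, 0, 12]],
  [[0.08, -0.2, 0], [0, 0, 16]],
  [[0.1, -0.25, 0], [0, 0, 20]],
  [[0.12, -0.3, 0], [0, 0, 24]],
  [[0.13, -0.32, 0], [0, 0, 28]],
  [[0.13, -0.32, 0], [0, 0, 29]],
  [[0.13, -0.32, 0], [0, 0, 29]],
], grip=0)

```text
time: 1.23
tool_pos: [0.4049, 0.2967, 0.4045]
eef_rot: [0.134, -3.138, -0.0]
wrist_force: [1.2, -0.4, 0.5]
opening: 0.0852
grip_force: 0.0
```

```bash
cat >> h.py <<'E'
from scipy.spatial.transform import Rotation as Ro
import json
def log():
    s=sense();open('log.jsonl','a').write(json.dumps([list(s['joints']),list(s['tool_pos']),list(s['eef_rot'])])+'\n')
    R=Ro.from_rotvec(s['eef_rot']).as_matrix()
    print('t',s['time'],'q',s['joints'].round(3),'p',s['tool_pos'].round(4),'z',R[:,2].round(3),'y',R[:,1].round(3),'F',s['wrist_force'].round(2),'T',s['wrist_torque'].round(3),'o',round(s['opening'],4),s['grip_force'])
    return s
E
python3 -c "
from h import *
log()"
```

```text
t 1.225 q [ 5.830e-01 -6.700e-02  1.966e+00  1.000e-03  1.243e+00 -1.074e+00] p [0.4049 0.2967 0.4045] z [-0.001  0.    -1.   ] y [-0.085  0.996  0.   ] F [ 1.22 -0.39  0.54] T [-0.06   0.03   0.053] o 0.0852 0.0
```

>>> play_rows([
  [[0, -0.002, -0.005], [0.4, -5, 0]],
  [[0, -0.004, -0.01], [0.9, -10, 0]],
  [[0, -0.006, -0.015], [1.3, -15, 0]],
  [[0, -0.008, -0.02], [1.7, -20, 0]],
  [[0, -0.01, -0.025], [2.1, -25, 0]],
  [[0, -0.012, -0.03], [2.6, -30, 0]],
  [[0, -0.014, -0.035], [3.0, -35, 0]],
  [[0, -0.016, -0.04], [3.4, -39.9, 0]],
  [[0, -0.016, -0.04], [3.4, -39.9, 0]],
  [[0, -0.016, -0.04], [3.4, -39.9, 0]],
])

```text
time: 2.48
tool_pos: [0.4049, 0.2812, 0.3649]
eef_rot: [-0.106, 2.442, 0.038]
wrist_force: [0.8, 0.3, -0.4]
opening: 0.0852
grip_force: 0.0
```

```bash
python3 - <<'E'
from h import *
log()
c=snap('wrist')
cv2.imwrite('pics/w1.png',c['frame'][...,::-1])
E
```

```text
t 2.475 q [ 0.684 -0.211  2.244 -0.678  0.614 -0.508] p [0.4049 0.2812 0.3649] z [ 0.64   0.056 -0.766] y [-0.087  0.996 -0.   ] F [ 0.78  0.34 -0.35] T [-0.027  0.253  0.008] o 0.0852 0.0
```

View pics/w1.png

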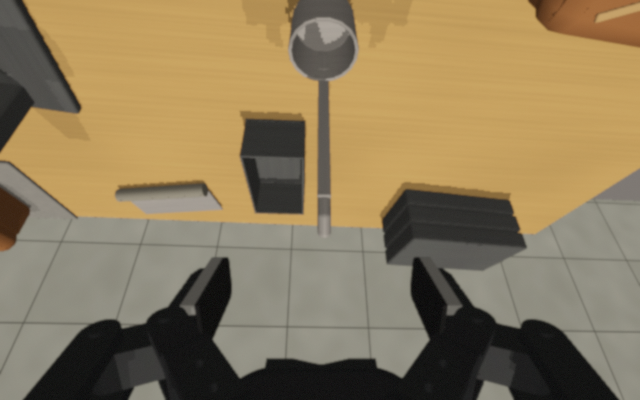

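The wrist view is inverted. The handle runs along column 324 from the cup (323,45) to the hook (324,215), centred between the fingers. The grasp plane is well aligned.

```bash
cat > kin.py <<'E'
from h import *
from scipy.optimize import least_squares
def Rz(a):return Ro.from_euler('z',a).as_matrix()
def Ry(a):return Ro.from_euler('y',a).as_matrix()
def fk(q,P):
    r0,h,L1,L2,off,d,a5,lat=P
    R=Rz(q[0]);p=R@np.array([r0,lat,h])
    R=R@Ry(q[1]);p=p+R@[0,0,L1]
    R=R@Ry(q[2]);p=p+R@[off,0,L2]
    R=R@Rz(q[3])@Ry(q[4]);p=p+R@[a5,0,d]
    return p,R@Rz(q[5])
E
python3 - <<'E'
from kin import *
D=[json.loads(l) for l in open('log.jsonl')]
D.append([[1.11409559,.264759,1.60539679,0,1.27367299,-.0369098],[.27496259,.61607938,.40334533],[-.654464,-3.07209415,.00340074]])
for q,p,r in D:
    print((fk(q,[0]*8)[1].T@Ro.from_rotvec(r).as_matrix()).round(3).tolist())
x0=np.array([0,.3,.4,.35,0,.1,0,.025])
f=lambda P:np.concatenate([(fk(q,P)[0]-p)/.001 for q,p,r in D]+[(P-x0)/.3])
s=least_squares(f,x0);print(s.x.round(4),s.cost,f(s.x).round(2))
E
```

```text
[[0.0, -1.0, -0.0], [1.0, -0.0, -0.0], [0.0, -0.0, 1.0]]
[[0.0, -1.0, -0.0], [1.0, -0.0, 0.0], [-0.0, -0.0, 1.0]]
[[-0.0, -1.0, -0.0], [1.0, -0.0, 0.0], [-0.0, -0.0, 1.0]]
[ 0.0056  0.2463  0.5122  0.5606 -0.0008  0.1729  0.001   0.0249] 0.3672602529292565 [ 0.01  0.01  0.07 -0.   -0.    0.   -0.01 -0.01 -0.07  0.02 -0.18  0.37
  0.7  -0.    0.24  0.   -0.  ]
```

```bash
cat >> kin.py <<'E'
PR=[0.0056,0.2463,0.5122,0.5606,-0.0008,0.1729,0.001,0.0249]
LO=np.array([-2.63,-.94,.31,-1.31,0,-2.55]);HI=np.array([2.63,2.18,2.57,4.45,2.66,2.55])
OFF=np.array([[0,-1,0],[1,0,0],[0,0,1.]])
def ik(p,R,q0):
    def f(q):
        a,b=fk(q,PR);return np.r_[(a-p)*10,Ro.from_matrix((b@OFF).T@R).as_rotvec()]
    s=least_squares(f,np.clip(q0,LO+1e-3,HI-1e-3),bounds=(LO,HI));return s.x,np.abs(s.fun).max()
def toolR(az,p): # tool heading az, pitch p down; y axis horizontal
    z=np.array([np.cos(p)*np.cos(az),np.cos(p)*np.sin(az),-np.sin(p)]);y=np.array([-np.sin(az),np.cos(az),0]);return np.stack([np.cross(y,z),y,z],1)
E
python3 - <<'E'
from kin import *
np.set_printoptions(precision=3,suppress=True)
q=np.array([.684,-.211,2.244,-.678,.614,-.508])
for pd in(45,50,55,60):
  p=np.radians(pd);g=.132;print('p',pd);q0=q
  def tcp(grasp,az,p): return grasp-.155*toolR(az,p)[:,2]
  az=.087;az2=-.125
  gr=np.array([.5587,.293,g])
  c,s=np.cos(.25),np.sin(.25)
  bar=np.array([.512,-.0225,.29]);X=np.array([np.cos(az2),np.sin(az2),0]);Z=np.array([0,0,1])
  dx,dz=-.014,g-.18
  hang=bar+X*(c*dx-s*dz)+Z*(c*dz+s*dx)
  seq=[('grasp',gr,az,p),('lift',gr+[-.1,0,.28],az,p),('mid',np.array([.42,.13,.33]),0,p-.12),('pre',hang-.09*X+.04*Z,az2,p-.25),('over',hang+.04*Z,az2,p-.25),('hang',hang,az2,p-.25),('low',hang-.059*Z,az2,p-.25),('back',hang-.059*Z-.1*toolR(az2,p-.25)[:,2],az2,p-.25)]
  for n,G,a,pp in seq:
    q0,e=ik(tcp(G,a,pp),toolR(a,pp),q0);print(n,tcp(G,a,pp).round(3),q0,round(e,4))
E
```

```text
p 45
grasp [0.45  0.283 0.242] [ 0.636  0.042  2.304 -1.31   0.388  0.134] 0.0156
lift [0.35  0.283 0.522] [ 0.806 -0.415  2.114 -0.634  0.905 -0.59 ] 0.0
mid [0.298 0.13  0.426] [ 0.558 -0.76   2.484 -0.687  0.717 -0.649] 0.0
pre [0.289 0.006 0.359] [ 0.026 -0.825  2.57  -0.244  0.656 -1.26 ] 0.2696
over [ 0.378 -0.006  0.359] [-0.049 -0.601  2.57  -0.401  0.173 -1.135] 0.0214
hang [ 0.378 -0.006  0.319] [-0.038 -0.514  2.57  -0.442  0.205 -1.082] 0.1325
low [ 0.378 -0.006  0.26 ] [-0.022 -0.364  2.57  -0.596  0.214 -0.904] 0.2706
back [0.293 0.005 0.311] [ 0.043 -0.686  2.57  -0.282  0.678 -1.194] 0.4177
p 50
grasp [0.459 0.284 0.251] [ 0.613  0.042  2.263 -1.023  0.388 -0.164] 0.0
lift [0.359 0.284 0.531] [ 0.768 -0.386  2.06  -0.518  0.957 -0.698] 0.0
mid [0.307 0.13  0.436] [ 0.513 -0.724  2.431 -0.545  0.763 -0.79 ] 0.0
pre [0.296 0.005 0.37 ] [-0.001 -0.834  2.57  -0.19   0.621 -1.327] 0.1495
over [ 0.385 -0.007  0.37 ] [-0.056 -0.586  2.525 -0.218  0.262 -1.32 ] 0.0
hang [ 0.385 -0.007  0.33 ] [-0.054 -0.526  2.57  -0.343  0.175 -1.191] 0.0141
low [ 0.385 -0.007  0.271] [-0.0
[... 624 characters left out ...]
355  0.159 -1.174] 0.0397
back [0.318 0.002 0.347] [-0.025 -0.725  2.57  -0.16   0.553 -1.361] 0.1073
p 60
grasp [0.481 0.286 0.266] [ 0.563  0.065  2.161 -0.504  0.495 -0.698] 0.0
lift [0.381 0.286 0.546] [ 0.695 -0.315  1.953 -0.329  1.084 -0.869] 0.0
mid [0.327 0.13  0.454] [ 0.432 -0.636  2.326 -0.331  0.882 -1.003] 0.0
pre [0.314 0.002 0.391] [-0.038 -0.794  2.528 -0.102  0.639 -1.426] 0.0
over [ 0.403 -0.009  0.391] [-0.066 -0.522  2.412 -0.09   0.481 -1.449] 0.0
hang [ 0.403 -0.009  0.351] [-0.066 -0.479  2.465 -0.111  0.385 -1.425] 0.0
low [ 0.403 -0.009  0.292] [-0.065 -0.388  2.534 -0.186  0.227 -1.346] 0.0
back [ 0.334 -0.     0.363] [-0.046 -0.708  2.546 -0.109  0.533 -1.421] 0.0
```

```bash
python3 - <<'E'
from kin import *
c=dict(np.load('wrist.npz'));P=pts(c)
s=sense();R=Ro.from_rotvec(s['eef_rot']).as_matrix();p=s['tool_pos']
L=(P-p)@R
for v in(90,110,130,150,180,200,220,230):
    m=(np.abs(P[v,:,2]-.1)<.09)&(np.abs(L[v,:,1])<.03)&(np.arange(640)>310)&(np.arange(640)<340)
    print(v,P[v][m].mean(0).round(4),L[v][m].mean(0).round(4),m.sum(),P[v][m][:,2].min().round(3))
E
```

```text
90 [0.5533 0.2949 0.0598] [0.0824 0.001  0.3296] 11 0.059
110 [0.5534 0.2949 0.0852] [0.066  0.0009 0.3102] 11 0.084
130 [0.5533 0.2952 0.1084] [0.0511 0.0012 0.2924] 12 0.108
150 [0.5532 0.2947 0.1296] [0.0375 0.0007 0.276 ] 13 0.129
180 [0.553  0.2949 0.1584] [0.0192 0.001  0.2539] 14 0.158
200 [0.5569 0.2953 0.1732] [0.0067 0.001  0.2451] 14 0.172
220 [0.5623 0.2957 0.1867] [-0.0061  0.001   0.2382] 14 0.185<stdin>:7: RuntimeWarning: Mean of empty slice.
  ret = um.true_divide(
Traceback (most recent call last):
ValueError: zero-size array to reduction operation minimum which has no identity
```

>>> play_rows([
  [[0.01, 0, 0], [-0.2, 2.5, 0]],
  [[0.02, 0, -0.005], [-0.5, 5, 0]],
  [[0.03, 0.001, -0.015], [-0.7, 7.5, 0]],
  [[0.036, 0.001, -0.024], [-0.9, 10, 0]],
  [[0.036, 0.001, -0.024], [-0.9, 10, 0]],
])

```text
time: 3.15
tool_pos: [0.4418, 0.2814, 0.3405]
eef_rot: [-0.112, 2.617, 0.028]
wrist_force: [0.3, -0.2, 0.1]
opening: 0.0853
grip_force: 0.0
```

```bash
python3 - <<'E'
from kin import *
log()
c=snap('wrist');P=pts(c)
s=sense();R=Ro.from_rotvec(s['eef_rot']).as_matrix();p=s['tool_pos']
L=(P-p)@R
for lo,hi in((.06,.09),(.09,.12),(.12,.15),(.15,.17),(.17,.185),(.185,.2)):
    m=(P[...,2]>lo)&(P[...,2]<hi)&(np.abs(L[...,1])<.02)&(P[...,0]>.53)&(P[...,0]<.62)
    print(lo,P[m].mean(0).round(4),L[m].mean(0).round(4),m.sum(),P[m].min(0).round(3),P[m].max(0).round(3))
E
```

```text
t 3.15 q [ 0.602 -0.097  2.162 -0.418  0.656 -0.775] p [0.4418 0.2814 0.3405] z [ 0.497  0.041 -0.867] y [-0.085  0.996 -0.001] F [ 0.3  -0.17  0.09] T [-0.036  0.237  0.057] o 0.0853 0.0
0.06 [0.5534 0.295  0.0755] [0.0353 0.0043 0.2861] 286 [0.552 0.29  0.06 ] [0.555 0.3   0.09 ]
0.09 [0.5533 0.295  0.1057] [0.0203 0.0042 0.2599] 361 [0.552 0.29  0.09 ] [0.555 0.3   0.12 ]
0.12 [0.5533 0.295  0.1356] [0.0053 0.0042 0.234 ] 472 [0.552 0.29  0.12 ] [0.555 0.3   0.15 ]
0.15 [0.5533 0.2949 0.1601] [-0.007   0.0041  0.2128] 396 [0.552 0.29  0.15 ] [0.555 0.3   0.17 ]
0.17 [0.5576 0.2954 0.177 ] [-0.0192  0.0041  0.2003] 446 [0.552 0.29  0.17 ] [0.564 0.301 0.185]
0.185 [0.5664 0.2961 0.1899] [-0.0332  0.0041  0.1936] 380 [0.558 0.291 0.185] [0.575 0.302 0.196]
```

>>> play_rows([
  [[0, 0.004, 0], [0, 0, 0]],
  [[0.008, 0.005, -0.014], [0, 0, 0]],
  [[0.016, 0.0055, -0.028], [0, 0, 0]],
  [[0.024, 0.0063, -0.042], [0, 0, 0]],
  [[0.032, 0.007, -0.055], [0, 0, 0]],
  [[0.04, 0.0077, -0.068], [0, 0, 0]],
  [[0.04, 0.0077, -0.068], [0, 0, 0]],
  [[0.04, 0.0077, -0.068], [0, 0, 0]],
])

```text
time: 4.2
tool_pos: [0.4813, 0.2891, 0.2727]
eef_rot: [-0.113, 2.616, 0.028]
wrist_force: [0.1, -0.3, -0.4]
opening: 0.0852
grip_force: 0.0
```

```bash
python3 -c "
from h import *
log()
c=snap('wrist');cv2.imwrite('pics/w2.png',c['frame'][...,::-1])"
```

```text
t 4.2 q [ 0.569  0.06   2.151 -0.497  0.512 -0.704] p [0.4813 0.2891 0.2727] z [ 0.498  0.042 -0.866] y [-0.086  0.996 -0.001] F [ 0.14 -0.32 -0.42] T [-0.006  0.228 -0.018] o 0.0852 0.0
```

View pics/w2.png

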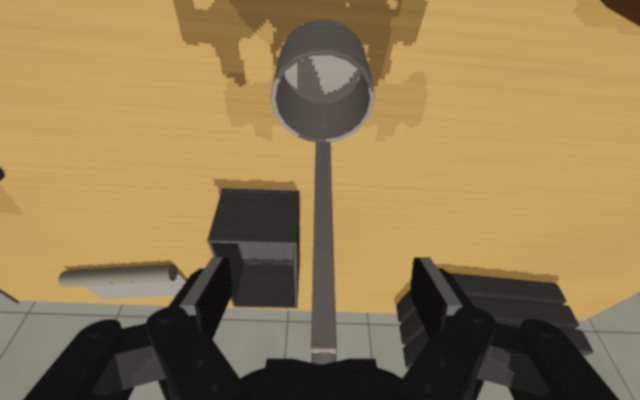

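The handle is centred at column 323 between the pads, at rows 150-350. Closing now.

>>> play_rows([
  [[0, 0, 0], [0, 0, 0]],
  [[0, 0, 0], [0, 0, 0]],
  [[0, 0, 0], [0, 0, 0]],
  [[0, 0, 0], [0, 0, 0]],
  [[0, 0, 0], [0, 0, 0]],
  [[0, 0, 0], [0, 0, 0]],
  [[0, 0, 0], [0, 0, 0]],
  [[0, 0, 0], [0, 0, 0]],
], grip=1, grip_force=90)

```text
time: 5.25
tool_pos: [0.4812, 0.2891, 0.2728]
eef_rot: [-0.113, 2.616, 0.028]
wrist_force: [-0.6, -0.3, 1.0]
opening: 0.009
grip_force: 87.6
```

>>> play_rows([
  [[0, 0, 0.004], [0, 0, 0]],
  [[0, 0, 0.015], [0, 0, 0]],
  [[0, 0, 0.03], [0, 0, 0]],
  [[0, 0, 0.05], [0, 0, 0]],
  [[0, 0, 0.07], [0, 0, 0]],
  [[0, 0, 0.09], [0, 0, 0]],
  [[0, 0, 0.1], [0, 0, 0]],
  [[0, 0, 0.1], [0, 0, 0]],
  [[0, 0, 0.1], [0, 0, 0]],
])

```text
time: 6.38
tool_pos: [0.4807, 0.2889, 0.3717]
eef_rot: [-0.114, 2.617, 0.027]
wrist_force: [0.1, -1.0, -1.5]
opening: 0.0086
grip_force: 87.7
```

```bash
python3 -c "
from h import *
log()"
```

```text
t 6.375 q [ 0.569 -0.056  2.063 -0.371  0.699 -0.856] p [0.4807 0.2889 0.3717] z [ 0.497  0.041 -0.867] y [-0.086  0.996 -0.002] F [ 0.06 -0.97 -1.46] T [-0.047  0.343  0.038] o 0.0086 87.66352415084839
```

```bash
python3 - <<'E'
from kin import *
s=sense();R=Ro.from_rotvec(s['eef_rot']).as_matrix()
print(np.degrees(Ro.from_matrix(toolR(-.125,np.radians(60.1)-.25)@R.T).as_rotvec()).round(2), (np.array([.312,.0026,.397])-s['tool_pos']).round(4))
q=s['joints'];R2=Ro.from_matrix(toolR(-.125,np.radians(60.1)-.25)@R.T).as_rotvec();d=np.array([.312,.0026,.397])-s['tool_pos']
for f in np.linspace(0,1,6):
    q,e=ik(s['tool_pos']+f*d,Ro.from_rotvec(f*R2).as_matrix()@R,q);print(q.round(3),round(e,4))
E
```

```text
[ -0.15 -14.34 -12.02] [-0.1687 -0.2863  0.0253]
[ 0.569 -0.056  2.063 -0.371  0.699 -0.856] 0.0
[ 0.515 -0.191  2.18  -0.411  0.677 -0.841] 0.0
[ 0.443 -0.334  2.286 -0.426  0.662 -0.865] 0.0
[ 0.341 -0.487  2.379 -0.4    0.654 -0.947] 0.0
[ 0.191 -0.646  2.458 -0.305  0.65  -1.12 ] 0.0
[-0.037 -0.802  2.519 -0.1    0.657 -1.429] 0.0
```

>>> play_rows([
  [[-0.004, -0.007, 0.002], [0, -0.4, -0.3]],
  [[-0.012, -0.02, 0.004], [0, -1, -0.8]],
  [[-0.02, -0.036, 0.006], [0, -1.8, -1.5]],
  [[-0.028, -0.052, 0.008], [0, -2.6, -2.2]],
  [[-0.036, -0.068, 0.01], [0, -3.4, -2.8]],
  [[-0.044, -0.084, 0.012], [0, -4.2, -3.5]],
  [[-0.053, -0.1, 0.014], [0, -5, -4.2]],
  [[-0.062, -0.116, 0.016], [0, -5.8, -4.9]],
  [[-0.07, -0.132, 0.018], [0, -6.6, -5.5]],
  [[-0.077, -0.144, 0.02], [-0.1, -7.2, -6]],
])

```text
time: 7.62
tool_pos: [0.4034, 0.144, 0.3928]
eef_rot: [0.022, 2.491, -0.018]
wrist_force: [-0.3, 0.2, -2.0]
opening: 0.0083
grip_force: 87.7
```

>>> play_rows([
  [[-0.008, -0.016, 0.002], [0, -0.8, -0.6]],
  [[-0.016, -0.032, 0.003], [0, -1.6, -1.3]],
  [[-0.025, -0.048, 0.005], [0, -2.4, -2]],
  [[-0.034, -0.064, 0.006], [0, -3.2, -2.7]],
  [[-0.043, -0.08, 0.007], [0, -4, -3.4]],
  [[-0.052, -0.096, 0.008], [0, -4.8, -4.1]],
  [[-0.06, -0.112, 0.009], [0, -5.6, -4.8]],
  [[-0.068, -0.128, 0.01], [0, -6.4, -5.4]],
  [[-0.074, -0.14, 0.01], [0, -6.9, -5.8]],
  [[-0.077, -0.144, 0.01], [-0.1, -7.1, -6]],
])

```text
time: 8.88
tool_pos: [0.3265, 0.0003, 0.4026]
eef_rot: [0.15, 2.364, -0.062]
wrist_force: [-0.7, -0.2, -2.1]
opening: 0.0087
grip_force: 87.8
```

```bash
python3 - <<'E'
from h import *
log()
for n in('scene','side'):
    c=snap(n);cv2.imwrite(f'pics/{n}2.png',c['frame'][...,::-1])
a=cv2.imread('pics/scene2.png')[90:290,190:390];b=cv2.imread('pics/side2.png')[90:290,220:420]
cv2.imwrite('pics/c2.png',cv2.resize(np.hstack([a,b]),(800,400)))
c=snap('wrist')
E
```

```text
t 8.875 q [-0.044 -0.762  2.499 -0.097  0.635 -1.434] p [3.265e-01 3.000e-04 4.026e-01] z [ 0.693 -0.089 -0.715] y [ 0.126  0.992 -0.   ] F [-0.7  -0.16 -2.06] T [0.057 0.546 0.017] o 0.0087 87.76193261146545
```

View pics/c2.png

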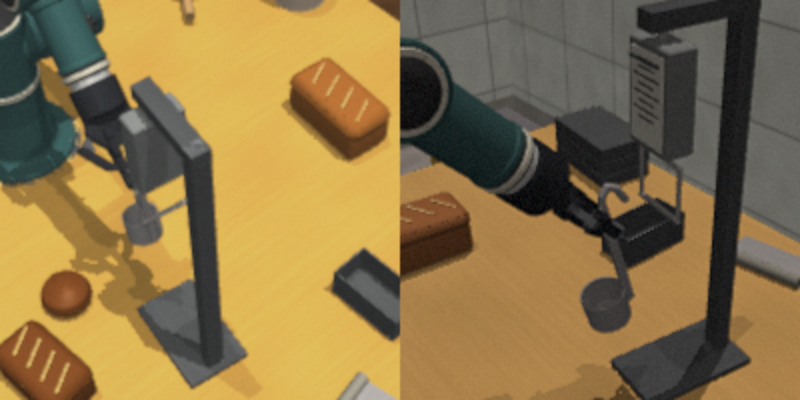

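Left half is the scene view, right half the side view. The dipper leans in the gripper with its hook at side pixel (326,187), in front of the stirrup bar at (350,193).

```bash
python3 - <<'E'
from kin import *
np.set_printoptions(precision=4,suppress=True)
az=-.125;X=np.array([np.cos(az),np.sin(az)]);Y=np.array([-X[1],X[0]])
s=sense();R=Ro.from_rotvec(s['eef_rot']).as_matrix();p=s['tool_pos'];G=p+.155*R[:,2]
def st(P):
    d=P[...,:2]-[.512,-.0225];return np.stack([d@X,d@Y,P[...,2]],-1)
print('grasp in stand',st(G))
pred=lambda x,z:(st(G)[0]+np.cos(.25)*x-np.sin(.25)*(z-.138),st(G)[2]+np.sin(.25)*x+np.cos(.25)*(z-.138))
print('pred seat',pred(.014,.18),'top',pred(.014,.194),'tip',pred(.032,.155),'cup centre top',pred(-.034,.045))
for n in('wrist','side','scene'):
    c=dict(np.load(n+'.npz'));P=pts(c);S=st(P)
    # bar candidates
    m=(np.abs(S[...,0])<.02)&(np.abs(S[...,1])<.045)&(S[...,2]>.27)&(S[...,2]<.37)
    print(n,'bar/stirrup n',m.sum())
    if m.sum()>5:
        b=m&(S[...,2]<.30);r=m&(S[...,2]>.305)
        for l,k in(('bar',b),('rods',r)):
            if k.sum(): print(l,k.sum(),S[k].mean(0),S[k].min(0),S[k].max(0))
        if b.sum()>5: print('bar slope',np.polyfit(S[b][:,1],S[b][:,0],1))
    for lo,hi in((.15,.18),(.18,.21),(.23,.25),(.25,.27),(.27,.29),(.29,.31),(.31,.33),(.33,.36)):
        m=(S[...,0]>-.15)&(S[...,0]<-.02)&(np.abs(S[...,1])<.04)&(S[...,2]>lo)&(S[...,2]<hi)
        if m.sum():print('dip',lo,m.sum(),S[m].mean(0),S[m].min(0),S[m].max(0))
E
```

```text
grasp in stand [-0.0783  0.0001  0.2918]
pred seat (np.float64(-0.07509674071193083), np.float64(0.3359779418754135)) top (np.float64(-0.07856039614149415), np.float64(0.3495427157793626)) tip (np.float64(-0.05147121813977615), np.float64(0.31620840259922883)) cup centre top (np.float64(-0.08820500245468117), np.float64(0.1932993749002594))
wrist bar/stirrup n 30
bar 30 [-0.0021  0.0211  0.2885] [-0.0037 -0.0421  0.2876] [0.0004 0.0436 0.2901]
bar slope [ 0.0106 -0.0023]
dip 0.15 5975 [-0.0782 -0.0015  0.1628] [-0.1143 -0.0287  0.15  ] [-0.0508  0.0257  0.18  ]
dip 0.18 3946 [-0.0815 -0.0014  0.1904] [-0.1162 -0.0312  0.18  ] [-0.0567  0.028   0.21  ]
dip 0.23 480 [-0.0698 -0.0014  0.2403] [-0.0731 -0.0064  0.2301] [-0.0661  0.0034  0.25  ]
dip 0.25 617 [-0.0749 -0.0014  0.2605] [-0.0781 -0.0064  0.2501] [-0.0712  0.0036  0.27  ]
dip 0.27 1829 [-0.0815 -0.0014  0.2825] [-0.0919 -0.0193  0.27  ] [-0.0744  0.0165  0.29  ]
dip 0.29 5649 [-0.1    -0.0013  0.3031] [-0.1128 -0.04    0.29  ] [-0.0816  0.0382  0.31  ]
dip 0.31 18280 [-0.1172  0.0007  0.3212] [-0.1397 -0.04    0.31  ] [-0.082
[... 1289 characters left out ...]
 -0.0073  0.1679] [-0.1128 -0.031   0.1503] [-0.038   0.0254  0.1799]
dip 0.18 114 [-0.0724 -0.0073  0.1895] [-0.1156 -0.0325  0.1801] [-0.0415  0.0282  0.2091]
dip 0.23 21 [-0.059  -0.0035  0.2394] [-0.0663 -0.008   0.2306] [-0.0524  0.0033  0.2481]
dip 0.25 14 [-0.0618 -0.0026  0.2575] [-0.0669 -0.007   0.2502] [-0.0585  0.0029  0.2692]
dip 0.27 8 [-0.0742 -0.0159  0.2843] [-0.0818 -0.02    0.2732] [-0.0649 -0.0117  0.2899]
dip 0.29 33 [-0.0774 -0.0178  0.2988] [-0.1091 -0.0373  0.2902] [-0.0572 -0.0112  0.3096]
dip 0.31 77 [-0.096  -0.0208  0.3209] [-0.1258 -0.0388  0.3105] [-0.0818  0.0047  0.3299]
dip 0.33 156 [-0.1165 -0.0174  0.3482] [-0.1399 -0.0396  0.3302] [-0.0947  0.0064  0.36  ]
```

>>> play_rows([
  [[0.006, -0.0008, -0.003], [0, 0, 0]],
  [[0.014, -0.0018, -0.006], [0, 0, 0]],
  [[0.022, -0.0028, -0.006], [0, 0, 0]],
  [[0.03, -0.0038, -0.006], [0, 0, 0]],
  [[0.038, -0.0048, -0.006], [0, 0, 0]],
  [[0.046, -0.0058, -0.006], [0, 0, 0]],
  [[0.054, -0.0068, -0.006], [0, 0, 0]],
  [[0.062, -0.0078, -0.006], [0, 0, 0]],
  [[0.069, -0.0087, -0.006], [0, 0, 0]],
  [[0.073, -0.009, -0.006], [0, 0, 0]],
])

```text
time: 10.28
tool_pos: [0.3976, -0.0079, 0.3912]
eef_rot: [0.149, 2.381, -0.061]
wrist_force: [-18.8, 1.9, -4.6]
opening: 0.0089
grip_force: 96.1
```

```bash
cat > m.py <<'E'
from kin import *
np.set_printoptions(precision=4,suppress=True)
az=-.125;X=np.array([np.cos(az),np.sin(az)]);Y=np.array([-X[1],X[0]])
def st(P):
    d=P[...,:2]-[.512,-.0225];return np.stack([d@X,d@Y,P[...,2]],-1)
def pic(f,u0=300,u1=400,v0=140,v1=240):
    c=snap('side');i=c['frame'][v0:v1,u0:u1,::-1];j=snap('scene')['frame'][140:240,220:320,::-1]
    cv2.imwrite(f,cv2.resize(np.hstack([j,i]),(800,400),interpolation=cv2.INTER_CUBIC))
E
python3 - <<'E'
from m import *
s=log();R=Ro.from_rotvec(s['eef_rot']).as_matrix();G=s['tool_pos']+.155*R[:,2];print('grasp',st(G))
pic('pics/c3.png');snap('wrist')
for n in('wrist','side'):
    c=dict(np.load(n+'.npz'));S=st(pts(c))
    for lo,hi in((.2,.21),(.21,.22),(.22,.23),(.23,.24)):
        m=(np.abs(S[...,0])<.03)&(np.abs(S[...,1])<.03)&(S[...,2]>lo)&(S[...,2]<hi)
        if m.sum():print(n,lo,m.sum(),np.median(S[m],0),S[m].min(0),S[m].max(0))
E
```

```text
t 10.275 q [-0.063 -0.534  2.416 -0.09   0.506 -1.448] p [ 0.3976 -0.0079  0.3912] z [ 0.681 -0.087 -0.727] y [ 0.125  0.992 -0.001] F [-18.84   1.9   -4.6 ] T [ 0.324  2.835 -0.072] o 0.0089 96.09972439706326
grasp [-0.0089  0.0001  0.2785]
wrist 0.2 190 [ 0.0041 -0.0012  0.2052] [ 0.0017 -0.0058  0.2   ] [0.0057 0.004  0.21  ]
wrist 0.21 211 [ 0.0017 -0.0009  0.2152] [-0.0005 -0.006   0.21  ] [0.0035 0.0039 0.22  ]
wrist 0.22 237 [-0.0006 -0.0009  0.2251] [-0.0029 -0.006   0.22  ] [0.0015 0.0037 0.23  ]
wrist 0.23 258 [-0.0031 -0.0011  0.235 ] [-0.0051 -0.0058  0.2301] [-0.001   0.0039  0.24  ]
side 0.2 15 [ 0.0058 -0.0026  0.2044] [ 0.0012 -0.0039  0.2005] [0.0135 0.0075 0.2099]
side 0.21 16 [ 0.0037 -0.0034  0.2158] [-0.0011 -0.0079  0.2113] [0.0122 0.002  0.2195]
side 0.22 16 [ 0.0022 -0.0031  0.2255] [-0.003  -0.0055  0.2216] [0.0085 0.0048 0.2297]
side 0.23 17 [-0.0016 -0.0036  0.2357] [-0.0056 -0.005   0.2307] [0.0061 0.0051 0.2395]
```

View pics/c3.png

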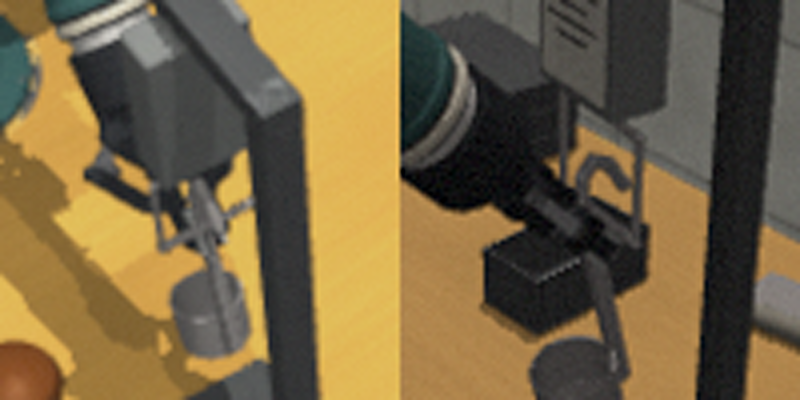

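Side half shows the hook inside the stirrup at (600,170) above the bar. The scale reads 19 N sideways at bar height, which means the fingers are touching the bar. I'll back off and enter lower, with the lip just above the bar.

>>> play_rows([
  [[-0.006, 0.0008, 0], [0, 0, 0]],
  [[-0.014, 0.0018, 0], [0, 0, 0]],
  [[-0.022, 0.0028, 0], [0, 0, 0]],
  [[-0.03, 0.0038, 0], [0, 0, 0]],
  [[-0.038, 0.0048, 0], [0, 0, 0]],
  [[-0.046, 0.0058, 0], [0, 0, 0]],
  [[-0.05, 0.0062, 0], [0, 0, 0]],
  [[-0.05, 0.0062, 0], [0, 0, 0]],
  [[-0.05, 0.0062, 0], [0, 0, 0]],
])

```text
time: 11.55
tool_pos: [0.3502, -0.0017, 0.3968]
eef_rot: [0.147, 2.365, -0.06]
wrist_force: [-0.7, 0.3, -1.9]
opening: 0.0084
grip_force: 87.8
```

```bash
cat >> m.py <<'E'
def meas():
    s=log();R=Ro.from_rotvec(s['eef_rot']).as_matrix();G=s['tool_pos']+.155*R[:,2];g=st(G);print('grasp',g)
    c=snap('wrist');S=st(pts(c))-g
    for lo,hi in((-.07,-.06),(-.06,-.05),(-.05,-.04),(-.04,-.03)):
        m=(np.abs(S[...,0])<.04)&(np.abs(S[...,1])<.012)&(S[...,2]>lo)&(S[...,2]<hi)
        if m.sum():print('handle rel grasp',m.sum(),np.median(S[m],0))
    m=(np.abs(S[...,0]+.01)<.06)&(np.abs(S[...,1])<.04)&(S[...,2]>-.16)&(S[...,2]<-.08)
    print('cup rim top rel', np.percentile(S[m][:,2],[95,99,100]))
    for n in('side','scene'):
        S=st(pts(snap(n)))-g
        m=(S[...,0]>-.03)&(S[...,0]<.06)&(np.abs(S[...,1])<.015)&(S[...,2]>.01)&(S[...,2]<.075)
        Q=S[m]
        k=Q[Q[:,2]>.05];print(n,'hook',len(Q),'max',Q.max(0),'top pts',np.median(k,0) if len(k) else '')
        k=Q[(Q[:,0]>.015)];print('  lip pts min z',np.sort(k[:,2])[:4],'x rng',k[:,0].min() if len(k) else '',k[:,0].max() if len(k) else '')
    return s,g
E
python3 -c "
from m import *
meas()
f=lambda x,z:(np.cos(.25)*x-np.sin(.25)*z, np.sin(.25)*x+np.cos(.25)*z)
print('pred top',f(.014,.056),'tip',f(.032,.017),'near face',f(-.006,-.05))"
```

```text
t 11.55 q [-0.05  -0.683  2.478 -0.096  0.577 -1.437] p [ 0.3502 -0.0017  0.3968] z [ 0.693 -0.087 -0.716] y [ 0.124  0.992 -0.   ] F [-0.74  0.26 -1.88] T [0.061 0.518 0.036] o 0.0084 87.79169082641602
grasp [-0.0549  0.0005  0.2859]
handle rel grasp 204 [ 0.012  -0.0009 -0.0647]
handle rel grasp 235 [ 0.0095 -0.0015 -0.0549]
handle rel grasp 258 [ 0.007  -0.0009 -0.045 ]
handle rel grasp 297 [ 0.0045 -0.001  -0.0347]
cup rim top rel [-0.0933 -0.0861 -0.08  ]
side hook 121 max [0.0526 0.0108 0.0748] top pts [ 0.0025 -0.0022  0.0537]
  lip pts min z [0.025  0.0253 0.0275 0.0284] x rng 0.015406003725305074 0.05258584054199842
scene hook 9 max [ 0.0582 -0.001   0.0557] top pts [-0.0258 -0.0131  0.0536]
  lip pts min z [0.01   0.0287 0.0298 0.0331] x rng 0.03165462547626517 0.05824106760393847
pred top (np.float64(-0.00028984781430425703), np.float64(0.05772275104535943)) tip (np.float64(0.02679933018741374), np.float64(0.024388437865225696)) near face (np.float64(0.00655672343246228), np.float64(-0.04993004484105938))
```

>>> play_rows([
  [[0.004, -0.0005, -0.003], [0, 0, 0]],
  [[0.008, -0.001, -0.006], [0, 0, 0]],
  [[0.012, -0.0015, -0.009], [0, 0, 0]],
  [[0.017, -0.0021, -0.009], [0, 0, 0]],
  [[0.022, -0.0027, -0.009], [0, 0, 0]],
  [[0.027, -0.0034, -0.009], [0, 0, 0]],
  [[0.032, -0.004, -0.009], [0, 0, 0]],
  [[0.0365, -0.0046, -0.009], [0, 0, 0]],
  [[0.0365, -0.0046, -0.009], [0, 0, 0]],
])

```text
time: 12.82
tool_pos: [0.3869, -0.0064, 0.3877]
eef_rot: [0.147, 2.365, -0.06]
wrist_force: [0.3, -0.7, -1.9]
opening: 0.0089
grip_force: 87.8
```

```bash
python3 -c "
from m import *
meas();pic('pics/c4.png')"
```

```text
t 12.825 q [-0.061 -0.566  2.442 -0.094  0.496 -1.442] p [ 0.3869 -0.0064  0.3877] z [ 0.693 -0.087 -0.716] y [ 0.124  0.992 -0.   ] F [ 0.28 -0.68 -1.87] T [0.026 0.527 0.027] o 0.0089 87.79159784317017
grasp [-0.0179  0.0004  0.2767]
handle rel grasp 203 [ 0.012  -0.0009 -0.0648]
handle rel grasp 236 [ 0.0095 -0.0009 -0.0548]
handle rel grasp 256 [ 0.007  -0.0012 -0.0449]
handle rel grasp 295 [ 0.0044 -0.0009 -0.0348]
cup rim top rel [-0.0932 -0.0859 -0.08  ]
side hook 133 max [0.0292 0.0146 0.0574] top pts [-0.     -0.0022  0.0524]
  lip pts min z [0.0149 0.0153 0.0161 0.0162] x rng 0.015553272287069743 0.029236729098325392
scene hook 116 max [0.0328 0.0145 0.0567] top pts [ 0.0099 -0.0018  0.0526]
  lip pts min z [0.0106 0.0107 0.0111 0.0124] x rng 0.015675033079222658 0.03284159004759363
```

View pics/c4.png

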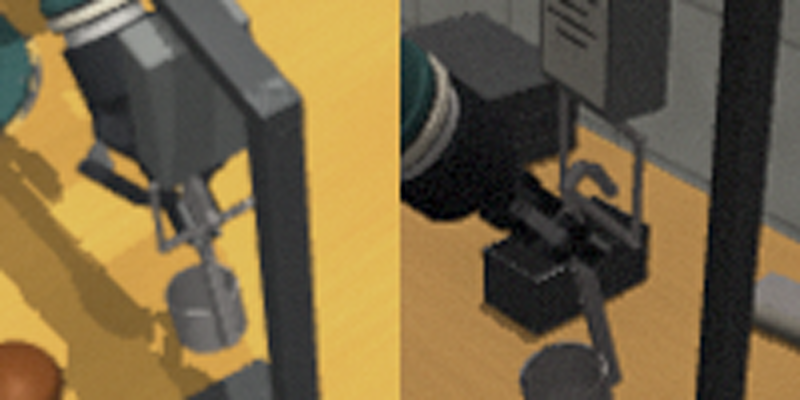

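Left is the scene view and right the side view. The hook (590,180 in the crop) is over the bar inside the stirrup, and nothing is touching. Starting the slow lowering.

>>> play_rows([
  [[0.0015, -0.0002, -0.002], [0, 0, 0]],
  [[0.0032, -0.0004, -0.0044], [0, 0, 0]],
  [[0.0042, -0.0005, -0.007], [0, 0, 0]],
  [[0.0052, -0.0006, -0.0096], [0, 0, 0]],
  [[0.0062, -0.0008, -0.0122], [0, 0, 0]],
  [[0.0072, -0.0009, -0.0148], [0, 0, 0]],
  [[0.0082, -0.001, -0.0174], [0, 0, 0]],
  [[0.0092, -0.0011, -0.02], [0, 0, 0]],
  [[0.0102, -0.0013, -0.0226], [0, 0, 0]],
  [[0.0112, -0.0014, -0.025], [0, 0, 0]],
])

```text
time: 14.32
tool_pos: [0.3979, -0.0077, 0.3625]
eef_rot: [0.147, 2.365, -0.06]
wrist_force: [0.6, 0.3, -1.2]
opening: 0.0087
grip_force: 87.8
```

```bash
cat >> m.py <<'E'
def bar(h=None):
    for n in('side','scene'):
        S=st(pts(snap(n)))
        m=(np.abs(S[...,0])<.015)&(np.abs(S[...,1])>.03)&(np.abs(S[...,1])<.046)&(S[...,2]>.2)&(S[...,2]<.37)
        b=(np.abs(S[...,0])<.015)&(np.abs(S[...,1])>.02)&(np.abs(S[...,1])<.036)&(S[...,2]>.2)&(S[...,2]<.31)
        print(n,'rod low',np.sort(S[m][:,2])[:5],'bar',b.sum(),np.median(S[b],0) if b.sum() else '')
E
python3 -c "
from m import *
meas();bar()"
```

```text
t 14.325 q [-0.063 -0.508  2.46  -0.106  0.42  -1.43 ] p [ 0.3979 -0.0077  0.3625] z [ 0.693 -0.087 -0.716] y [ 0.124  0.992 -0.   ] F [ 0.6   0.33 -1.24] T [0.062 0.552 0.052] o 0.0087 87.7914297580719
grasp [-0.0069  0.0004  0.2515]
handle rel grasp 205 [ 0.012  -0.0009 -0.0648]
handle rel grasp 234 [ 0.0096 -0.0015 -0.055 ]
handle rel grasp 262 [ 0.0069 -0.0009 -0.0448]
handle rel grasp 296 [ 0.0045 -0.0009 -0.0346]
cup rim top rel [-0.0934 -0.0859 -0.08  ]
side hook 113 max [0.0263 0.0079 0.0575] top pts [ 0.003  -0.0016  0.0525]
  lip pts min z [0.0263 0.0265 0.0294 0.0304] x rng 0.015338917751466764 0.026277181915117184
scene hook 146 max [0.0329 0.0146 0.0574] top pts [ 0.0066 -0.0012  0.0528]
  lip pts min z [0.0244 0.026  0.0281 0.0291] x rng 0.015055322732024687 0.0329042803515922
side rod low [0.2871 0.2873 0.2886 0.2892 0.2893] bar 27 [-0.0036 -0.0204  0.2917]
scene rod low [0.2863 0.2868 0.2877 0.2893 0.2895] bar 29 [0.0031 0.0208 0.2921]
```

```bash
cat >> m.py <<'E'
def avg(n=16):
    F=[];T=[]
    for i in range(n):
        read_camera('wrist');s=sense();F.append(s['wrist_force']);T.append(s['wrist_torque'])
    F=np.array(F);print('F',F.mean(0),'sd',F.std(0),'T',np.mean(T,0),'t',s['time'])
E
python3 -c "
from m import *
avg()"
```

```text
F [ 0.0909 -0.0663 -1.5405] sd [0.2632 0.4715 0.3709] T [0.0607 0.5147 0.005 ] t 15.375
```

>>> play_rows([
  [[0.0005, 0, -0.0015], [0, 0, 0]],
  [[0.001, -0.0001, -0.003], [0, 0, 0]],
  [[0.0015, -0.0002, -0.0045], [0, 0, 0]],
  [[0.002, -0.0002, -0.006], [0, 0, 0]],
  [[0.002, -0.0002, -0.0075], [0, 0, 0]],
  [[0.002, -0.0002, -0.009], [0, 0, 0]],
  [[0.002, -0.0002, -0.0105], [0, 0, 0]],
  [[0.002, -0.0002, -0.012], [0, 0, 0]],
  [[0.002, -0.0002, -0.0135], [0, 0, 0]],
  [[0.002, -0.0002, -0.015], [0, 0, 0]],
])

```text
time: 16.62
tool_pos: [0.3999, -0.0079, 0.3477]
eef_rot: [0.147, 2.365, -0.06]
wrist_force: [-1.1, -0.9, -0.4]
opening: 0.0086
grip_force: 87.8
```

```bash
python3 -c "
from m import *
avg();meas();bar()"
```

```text
F [-0.6774 -0.0811 -0.3187] sd [0.4589 0.3191 0.5926] T [ 0.0265  0.4193 -0.0313] t 17.425
t 17.425 q [-0.063 -0.484  2.475 -0.116  0.38  -1.42 ] p [ 0.3998 -0.0079  0.3477] z [ 0.693 -0.087 -0.716] y [ 0.124  0.992 -0.   ] F [-1.29 -0.17  0.23] T [ 0.028  0.385 -0.019] o 0.0086 87.81548023223877
grasp [-0.0049  0.0005  0.2368]
handle rel grasp 200 [ 0.0121 -0.0009 -0.0648]
handle rel grasp 236 [ 0.0095 -0.0012 -0.0549]
handle rel grasp 258 [ 0.007  -0.0009 -0.0448]
handle rel grasp 295 [ 0.0044 -0.001  -0.0347]
cup rim top rel [-0.0932 -0.0859 -0.0801]
side hook 108 max [0.0271 0.0149 0.0573] top pts [ 0.0029 -0.0026  0.0529]
  lip pts min z [0.0245 0.0278 0.0291 0.0316] x rng 0.015384366464550853 0.027076425758602196
scene hook 162 max [0.0331 0.0146 0.0613] top pts [ 0.0029 -0.0009  0.0542]
  lip pts min z [0.0295 0.0298 0.0307 0.0309] x rng 0.015670856519458782 0.03306071841403511
side rod low [0.2753 0.276  0.2768 0.2773 0.2776] bar 29 [-0.0033 -0.0203  0.2807]
scene rod low [0.2751 0.2778 0.2779 0.2779 0.2787] bar 33 [0.0025 0.0201 0.2789]
```

>>> play_rows([
  [[-0.0007, 0.0001, -0.001], [0, 0, 0]],
  [[-0.0014, 0.0002, -0.002], [0, 0, 0]],
  [[-0.002, 0.0003, -0.003], [0, 0, 0]],
  [[-0.002, 0.0003, -0.004], [0, 0, 0]],
  [[-0.002, 0.0003, -0.004], [0, 0, 0]],
  [[-0.002, 0.0003, -0.004], [0, 0, 0]],
])

```text
time: 18.42
tool_pos: [0.3978, -0.0076, 0.3437]
eef_rot: [0.147, 2.365, -0.06]
wrist_force: [0.9, -0.3, -0.1]
opening: 0.0084
grip_force: 87.8
```

```bash
python3 -c "
from m import *
avg(24);bar()"
```

```text
F [2.0268 0.0487 0.1095] sd [0.5021 0.5374 0.5719] T [0.0455 0.177  0.0409] t 19.625
side rod low [0.2707 0.2723 0.2725 0.273  0.2741] bar 26 [-0.0034  0.0228  0.2754]
scene rod low [0.27   0.2717 0.272  0.2733 0.2737] bar 30 [0.0024 0.0211 0.2746]
```

>>> play_rows([
  [[0.0007, -0.0001, 0], [0, 0, 0]],
  [[0.0014, -0.0002, 0], [0, 0, 0]],
  [[0.0014, -0.0002, 0], [0, 0, 0]],
  [[0.0014, -0.0002, 0], [0, 0, 0]],
])

```text
time: 20.23
tool_pos: [0.3991, -0.0078, 0.3435]
eef_rot: [0.147, 2.365, -0.06]
wrist_force: [-0.3, -0.6, -0.8]
opening: 0.0086
grip_force: 87.9
```

```bash
python3 -c "
from m import *
avg(30);bar()"
```

```text
F [ 0.0493 -0.1161 -0.0011] sd [0.4979 0.441  0.4856] T [ 0.0266  0.3505 -0.0169] t 21.725
side rod low [0.2721 0.2725 0.2729 0.2733 0.2734] bar 26 [-0.0026 -0.0214  0.2759]
scene rod low [0.268  0.2687 0.2719 0.2735 0.2741] bar 32 [0.0028 0.0218 0.276 ]
```

>>> play_rows([
  [[0, 0, 0], [0, 0, 0]],
  [[0, 0, 0], [0, 0, 0]],
  [[0, 0, 0], [0, 0, 0]],
], grip_force=20)

```text
time: 22.2
tool_pos: [0.3992, -0.0078, 0.3437]
eef_rot: [0.147, 2.365, -0.06]
wrist_force: [-0.6, -0.8, -0.6]
opening: 0.0083
grip_force: 87.9
```

>>> play_rows([
  [[0, 0, 0], [0, 0, 0]],
  [[0, 0, 0], [0, 0, 0]],
  [[0, 0, 0], [0, 0, 0]],
  [[0, 0, 0], [0, 0, 0]],
  [[0, 0, 0], [0, 0, 0]],
  [[0, 0, 0], [0, 0, 0]],
], grip=0.3)

```text
time: 22.95
tool_pos: [0.3992, -0.0078, 0.3437]
eef_rot: [0.147, 2.365, -0.06]
wrist_force: [0.3, 0.7, 0.3]
opening: 0.0599
grip_force: 0.0
```

```bash
python3 -c "
from m import *
meas();bar();pic('pics/c5.png')"
```

```text
t 22.95 q [-0.063 -0.48   2.481 -0.119  0.371 -1.416] p [ 0.3992 -0.0078  0.3437] z [ 0.693 -0.087 -0.716] y [ 0.124  0.992 -0.   ] F [0.27 0.66 0.31] T [0.059 0.319 0.072] o 0.0599 0.0
grasp [-0.0055  0.0005  0.2327]
handle rel grasp 205 [ 0.0139 -0.0009 -0.065 ]
handle rel grasp 228 [ 0.0111 -0.0009 -0.0548]
handle rel grasp 250 [ 0.0083 -0.0015 -0.0449]
handle rel grasp 290 [ 0.0056 -0.0009 -0.0348]
cup rim top rel [-0.0929 -0.086  -0.0801]
side hook 103 max [0.0265 0.0148 0.0579] top pts [ 0.0023 -0.0014  0.0532]
  lip pts min z [0.0269 0.0282 0.0288 0.031 ] x rng 0.015631319277713097 0.026529631019569726
scene hook 88 max [0.0345 0.0139 0.0614] top pts [ 0.0069 -0.0013  0.0535]
  lip pts min z [0.0276 0.03   0.032  0.0335] x rng 0.015766084704881955 0.0345345170275024
side rod low [0.2183 0.221  0.2213 0.2248 0.2248] bar 52 [-0.0034 -0.0261  0.2731]
scene rod low [0.2202 0.2202 0.2247 0.2248 0.2256] bar 80 [0.0013 0.0283 0.2456]
```

View pics/c5.png

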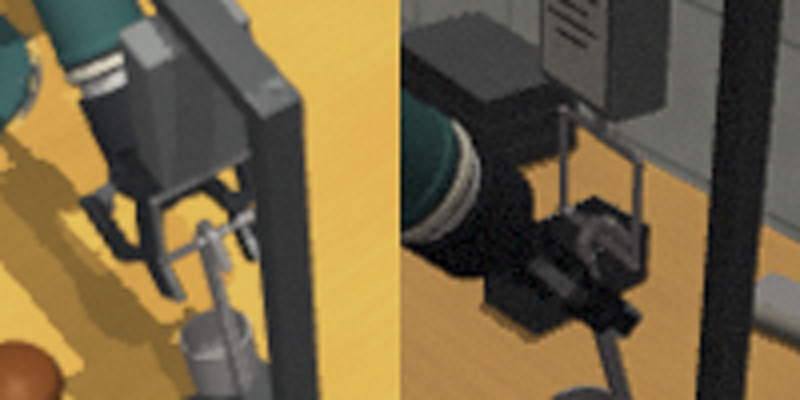

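Left scene view: fingers are open on both sides and the dipper hangs on the bar at (210,230). Right side view: the hook sits on the bar at (600,235), with the tilt steady. Retreating along the tool axis.

>>> play_rows([
  [[-0.002, 0.0003, 0.002], [0, 0, 0]],
  [[-0.006, 0.0008, 0.006], [0, 0, 0]],
  [[-0.011, 0.0014, 0.0115], [0, 0, 0]],
  [[-0.016, 0.002, 0.0165], [0, 0, 0]],
  [[-0.021, 0.0026, 0.0217], [0, 0, 0]],
  [[-0.026, 0.0033, 0.027], [0, 0, 0]],
  [[-0.031, 0.0039, 0.032], [0, 0, 0]],
  [[-0.036, 0.0045, 0.037], [0, 0, 0]],
  [[-0.041, 0.0051, 0.042], [0, 0, 0]],
  [[-0.046, 0.0058, 0.0475], [0, 0, 0]],
])

```text
time: 24.55
tool_pos: [0.3528, -0.002, 0.3914]
eef_rot: [0.147, 2.365, -0.06]
wrist_force: [-0.1, -0.3, -0.2]
opening: 0.0598
grip_force: 0.0
```

>>> play_rows([
  [[-0.004, 0.0005, 0.004], [0, 0, 0]],
  [[-0.008, 0.001, 0.008], [0, 0, 0]],
  [[-0.012, 0.0015, 0.012], [0, 0, 0]],
  [[-0.015, 0.002, 0.015], [0, 0, 0]],
  [[-0.015, 0.002, 0.015], [0, 0, 0]],
  [[-0.015, 0.002, 0.015], [0, 0, 0]],
  [[-0.015, 0.002, 0.015], [0, 0, 0]],
])

```text
time: 25.42
tool_pos: [0.3382, -0.0, 0.4059]
eef_rot: [0.147, 2.366, -0.06]
wrist_force: [0.7, 0.1, -0.5]
opening: 0.0596
grip_force: 0.0
```

```bash
python3 - <<'E'
from m import *
def look():
    c=snap('wrist');S=st(pts(c))
    for lo in(.14,.17,.2,.22):
        m=(np.abs(S[...,0]-.015)<.04)&(np.abs(S[...,1])<.008)&(S[...,2]>lo)&(S[...,2]<lo+.01)
        if m.sum(): print(lo,m.sum(),np.median(S[m],0))
log();bar();look();read_camera('wrist');read_camera('wrist');look();pic('pics/c6.png');log();look()
E
```

```text
t 25.425 q [-0.045 -0.726  2.479 -0.096  0.62  -1.436] p [ 0.3382 -0.      0.4059] z [ 0.692 -0.087 -0.716] y [ 0.124  0.992 -0.   ] F [ 0.71  0.11 -0.49] T [0.063 0.277 0.027] o 0.0596 0.0
side rod low [0.2717 0.2721 0.2724 0.2726 0.2742] bar 30 [-0.0031 -0.0206  0.276 ]
scene rod low [0.2692 0.2724 0.2729 0.2729 0.2733] bar 27 [0.0037 0.0204 0.277 ]
0.14 105 [ 0.015  -0.0002  0.1431]
0.17 96 [ 0.007  -0.001   0.1752]
0.2 118 [-0.0014 -0.001   0.2048]
0.22 142 [-0.0069 -0.0009  0.225 ]
0.14 112 [ 0.0148 -0.0002  0.143 ]
0.17 92 [ 0.0071 -0.0002  0.1748]
0.2 112 [-0.0014 -0.0002  0.205 ]
0.22 146 [-0.0069 -0.0006  0.225 ]
t 25.825 q [-0.045 -0.726  2.479 -0.096  0.62  -1.436] p [ 0.3382 -0.      0.4061] z [ 0.693 -0.087 -0.716] y [ 0.124  0.992 -0.   ] F [-0.12  0.12 -0.47] T [0.051 0.337 0.016] o 0.0598 0.0
0.14 110 [ 0.0149 -0.0002  0.1429]
0.17 94 [ 0.007 -0.001  0.175]
0.2 113 [-0.0013 -0.001   0.2051]
0.22 146 [-0.007  -0.0009  0.2252]
```

View pics/c6.png

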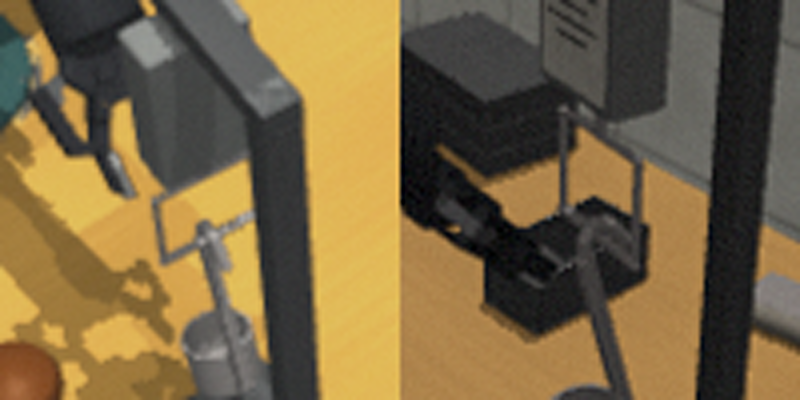

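The dipper hangs on the middle of the bar in both views (hook at 210,230 and 600,235). It stays still across repeated readings and the gripper is well clear.

```bash
python3 -c "
from plant import *
print(hand_in())"
```

```text
the job is handed in; nothing more can be done
None
```

The dipper hangs still and free on the middle of the scale's bar, drawing it down about 16 mm (roughly 0.165 kg); the job was handed in at about 26 s, and on the first try at the bar the fingers pressed it sideways with about 19 N before I backed off and re-entered lower.

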